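# Hold a comb blank against the cushioned fence with a push stick

### The job

Take the pale boxwood push stick out of the tool stand, dip its dark foot well down into the little brass oil pot so that it will not stick to the fresh lacquer, then use it to push the comb blank across the jig until the blank's far long edge lies flush against the cushioned fence, between the two brass clamps. Keep pressing steadily so that the sponge behind the fence strip is squeezed to about half its thickness (about 8 N), never flat, and finish like that, still gripping the stick and pressing, so that I can close the clamps. Touch the blank only with the stick, keep the pot upright and leave the other things on the bench as they are.

Things in the scene. Friction and masses are not known exactly. Their poses are not given: they have to be found in the camera images.
- stick: Push stick of pale boxwood, upright in one of the stand's two holes (which one varies), 24 mm deep. 88 mm tall, 35 g. Origin: centre of its foot's underside; z up along the stick. 0 to 28 mm: round shank 14 mm across (lowest 12 mm dark horn); 28 to 88 mm: rectangular handle, 18 mm along x, 26 mm along y. Grip it from above across the 18 mm, clear of the neighbouring tool.
- stick_foot (a point): Centre of the underside of the push stick's foot (same as the stick's origin).
- stand: Wooden tool stand, fixed, 56 x 140 x 40 mm (x, y, z). Origin: centre of its underside. Two upright blind holes 24 mm deep, 15.5 mm wide, 40 mm either side of the centre along y: one holds the push stick, the other the burnisher.
- pot: Little brass oil pot, open, loose, 200 g, 54 mm across, 34 mm high, mouth 48 mm across, wall 3 mm; a felt pad fills it to 9 mm above the bench. Origin: centre of its underside. Dipped means: the foot's underside 12 mm or more below the rim, inside the mouth, for a moment (0.2 s); it need not touch the felt.
- pot_rim (a point): Centre of the pot's mouth, at rim height (34 mm above the pot's underside).
- blank: Comb blank of tortoiseshell-coloured acrylic with a pale crescent near one end of its top, loose, flat on the jig's board, 12 to 35 mm short of the fence strip and up to 0.15 rad askew. 54 x 96 x 10 mm (x, y, z), about 60 g. Origin: centre of its underside. Its far (+x) long edge goes against the fence; push the middle of its near (-x) long edge.
- jig: Holding jig, fixed: board 170 x 180 x 18 mm (x, y, z); origin: centre of its underside. x points from the open near side to the fence: push that way. At +x a rail stands 20 mm above the board, then 14 mm of blue-grey sponge, then a pale fence strip 120 mm long, 17 mm high, its free face at x = 41 mm. Brass swing clamps, open, at x = 0, y = -70 and 70 mm, 38 mm above the board.
- fence_mid (a point): Middle of the fence strip's free face with the sponge unloaded, 5 mm above the jig's board (fixed to the jig, it does not move with the strip).
- cushion (a joint): How far the fence strip has been pushed in along the jig's +x, in m: 0 unloaded; the sponge gives 1.2 N per mm (8.4 N at 0.007, half its thickness) and is flat at 0.0125.
- burnisher: Burnisher with a turned dark red handle 26 mm across and 96 mm tall, upright in the other hole of the stand; bystander. Origin: centre of its foot.
- tray: Oval gold-lacquer tray, 208 x 118 mm, 13 mm high; bystander. Origin: centre of its underside.
- crescent: Pale shell crescent, about 50 mm long, 4 mm thick, lying in the tray; bystander.
- compass: Steel drawing compass lying flat, about 170 x 60 mm; bystander.
- weight: Turned terracotta weight with a knob, 72 mm across, 64 mm high; bystander. Origin: centre of its underside.
Mind the look-alikes: they are no part of the job. There is more than one size of the stick; the one meant has the size given above.

How it is judged:
By the outcome, as a careful person would: the job done as asked, in the order asked, and still so for the second after the job is handed in, while the arm keeps its last pose, push and grip.
It also fails if it takes over 45 s, if anything falls off the work surface, if the arm or the gripper's body presses on something with over 40 N, if the wrist force passes 120 N, or if a joint passes its speed limit or range.

### The arm

A 6-joint arm with a two-finger parallel gripper is mounted at the origin on the work surface. World frame = base frame: x ahead of the robot, y to its left, z up, the work surface at z = 0. Lengths are in m, angles in rad, forces in N, time in s.
With the tool pointing down it reaches from about 0.425 to 0.925 m from the base axis. Payload 12.5 kg.
Tool frame: the origin (TCP) lies at the very end of the fingers, on their centre line; the grasp point (between the pads) lies 19 mm behind it; z points along the fingers, y is the direction in which the jaws open and shut (so a half turn about z gives the same grasp; the last joint's range is limited). The gripper opens to 85 mm and grips with 20 to 120 N. Pads are 22 mm wide; open, the fingers measure 114 mm over their backs; the gripper's body (76 mm by 85 mm) begins 54 mm behind the grasp point. The pads swing forward as they close: fully open they stand 13 mm farther back than shut.
Start: joints at [1.141, 0.491, 1.559, -0, 1.092, -0.106], TCP at [0.199, 0.593, 0.231] pointing down, gripper open.
Joint ranges: [-3.1, 3.1], [-0.84, 2.19], [0.05, 2.79], [-1.13, 4.28], [0.06, 2.93], [-2.69, 2.69]. Speed limits (rad/s): [2.22, 2.22, 2.79, 3.14, 3.14, 3.14].

### API

Orientations are given as [roll, pitch, yaw] about the fixed x, y, z axes, in that order (R = Rz(yaw) Ry(pitch) Rx(roll)).
In Python, from cell import bot gives the robot as it stands. Calls block until the motion is done:
- bot.move_pose(position, orientation): joint-space move of the TCP to a pose.
- bot.line_to(position, frame=None, v=0.15, f_stop=None): straight line of the TCP; frame=None keeps the orientation; v is the mean speed in m/s. With f_stop (N) it stops when the force on the tool has changed by that much, and returns True; else False.
- bot.movej(angles): joint-space move.
- bot.gripper_open() and bot.close(effort=None): open the fingers fully, or close them until they stop; effort is the grip in N (None keeps the last).
- bot.hold(seconds).
- bot.ik(position, orientation): joint angles nearest the present ones, or None.
- bot.read_state(): the state.
- bot.capture(name): name is "side" or "top" or "wrist"; returns the picture (384x512x3 uint8, blue, green, red); there is no depth.
- bot.camera_model(name): a dict with "intrinsics" (3x3 intrinsics, pixels), "extrinsics" (4x4, takes a point from world to camera coordinates); the wrist camera has in their place "tool_from_camera" (4x4, takes a point from camera to tool coordinates, whose origin is the TCP and whose axes are the flange's). Camera axes: x right, y down, z forward; pixel columns grow to the right and rows downward; lengths in m; the calibration is good to about 2 mm. A picture is of the moment at which its call begins: read the wrist's pose just before it. camera_model takes no time and is no camera call.
A pose or a line that the arm cannot do raises bot.Unreachable and nothing moves.
- bot.job_done(): hands the job in, once; it reports no verdict.
The state is a dict: "time": time; "joint_positions": joint angles; "joint_vel": joint speeds; "joint_efforts": joint torques, N m; "ee_pos": TCP position; "orientation": TCP orientation; "force": force on the tool from outside, world axes, zero at the start; "ft_torque": the same for the moment, N m; "gripper_width": finger opening in m.
Only numpy, scipy, OpenCV 4.12 (cv2) and the standard library are available. Lean on these libraries where they do the work, as an engineer would, in place of code of your own. Each camera call takes 0.05 s, during which the arm holds its last target.

## Working session

There is one attempt and no reset: what is moved stays moved. The work goes in short steps, each a Python script; the robot and the scene stay as the last script left them, time stands still between calls to the robot, and variables do not carry over. Pictures are saved under pics/ and viewed, and the job is handed in when it is done.

```bash
ls; mkdir -p pics; python3 - <<'E'
from cell import bot
import cv2
s=bot.read_state(); print(s)
for n in("side","top","wrist"):
    cv2.imwrite(f"pics/{n}0.png",bot.capture(n)); print(n,bot.camera_model(n))
E
```

```text
pics
{'time': 0.0, 'joint_positions': array([ 1.14142198e+00,  4.91548300e-01,  1.55945295e+00, -2.57924207e-05,
        1.09170682e+00, -1.05587093e-01]), 'joint_vel': array([-3.61006753e-04, -1.03706381e-03,  1.39078981e-03, -2.61243892e-03,
       -8.56055389e-04,  3.45340007e-06]), 'joint_efforts': array([ 1.04637304e-04, -6.18469477e+01, -2.61583632e+01, -1.61554990e-04,
        4.17137417e-03,  4.45002243e-06]), 'ee_pos': array([0.19872967, 0.59232097, 0.23073353]), 'orientation': array([-3.14048104e+00, -9.48069593e-05,  2.81781725e+00]), 'force': array([-0.06682099,  0.36606679,  0.72957403]), 'ft_torque': array([ 0.02665013,  0.0005261 , -0.01106809]), 'gripper_width': 0.08542829011530653}
side {'intrinsics': array([[354.88314928,   0.        , 255.69278357],
       [  0.        , 354.88314928, 194.12704419],
       [  0.        ,   0.        ,   1.        ]]), 'extrinsics': array([[-0.97606725, -0.2174486 ,  0.0029702 ,  0.55075739],
       [-0.16062264,  0.71164908, -0.68392687,  0.13852236],
       [ 0.1466052 , -0.6680357 , -0.72954453,  0.84361811],
       [ 0.        ,
[... 314 characters left out ...]
0.01238053, -0.1541342 ,  0.57379268],
       [ 0.1543947 ,  0.02393925, -0.98771919,  1.09667276],
       [ 0.        ,  0.        ,  0.        ,  1.        ]])}
wrist {'intrinsics': array([[319.32692948,   0.        , 256.13387664],
       [  0.        , 319.32692948, 189.78433496],
       [  0.        ,   0.        ,   1.        ]]), 'tool_from_camera': array([[ 7.96804027e-05, -9.61030038e-01, -2.76443953e-01,
         6.95512089e-02],
       [ 9.99999987e-01,  1.15217833e-04, -1.12309916e-04,
        -1.50873675e-04],
       [ 1.39784476e-04, -2.76443940e-01,  9.61030035e-01,
        -1.43461266e-01],
       [ 0.00000000e+00,  0.00000000e+00,  0.00000000e+00,
         1.00000000e+00]])}
```

View pics/top0.png

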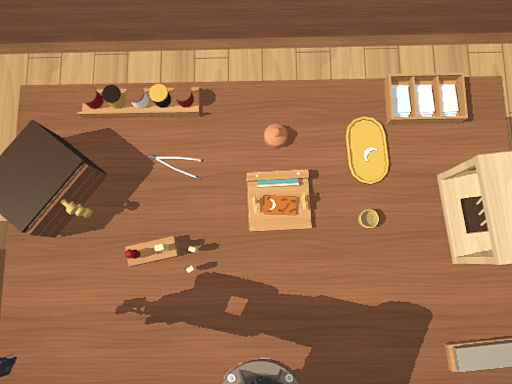

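View pics/side0.png

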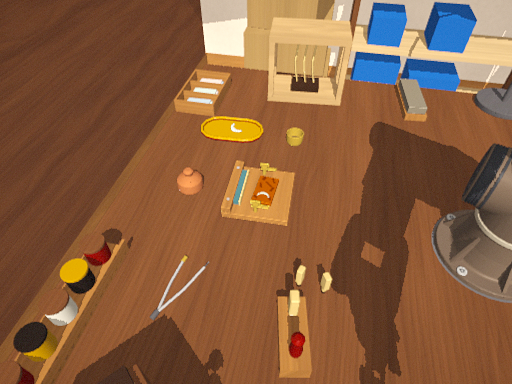

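View pics/wrist0.png

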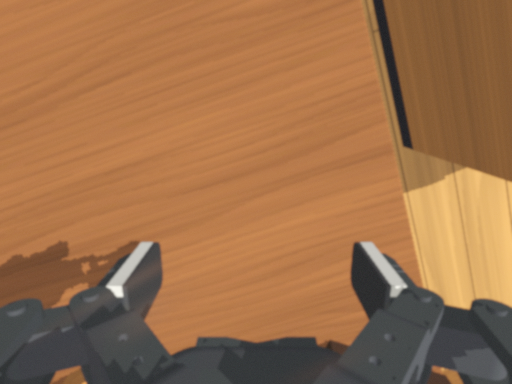

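```bash
python3 - <<'E'
import cv2
t=cv2.imread("pics/top0.png"); s=cv2.imread("pics/side0.png")
def crop(im,x0,y0,w,h,f,n): cv2.imwrite(n,cv2.resize(im[y0:y0+h,x0:x0+w],None,fx=f,fy=f,interpolation=cv2.INTER_CUBIC))
crop(t,110,225,100,60,8,"pics/t_stand.png")
crop(t,235,160,90,75,8,"pics/t_jig.png")
crop(s,265,255,80,130,4.6,"pics/s_stand.png")
crop(t,340,195,60,45,8,"pics/t_pot.png")
E
```

```text
(no output)
```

View pics/t_stand.png

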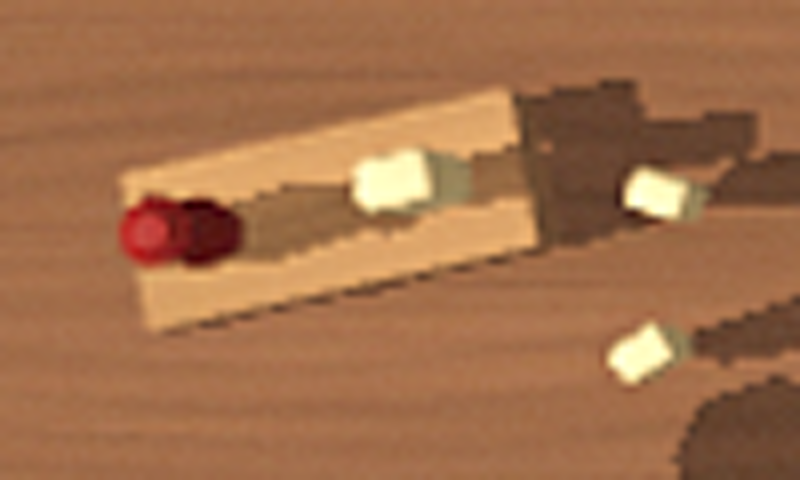

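View pics/t_jig.png

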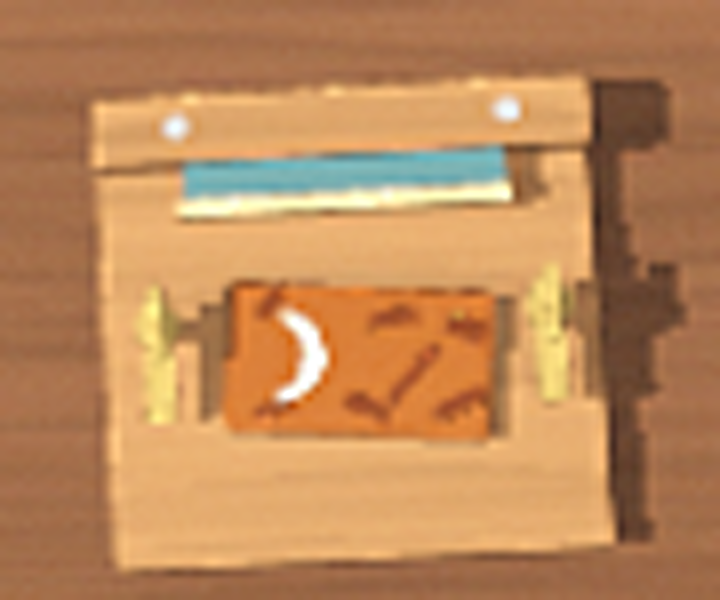

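View pics/s_stand.png

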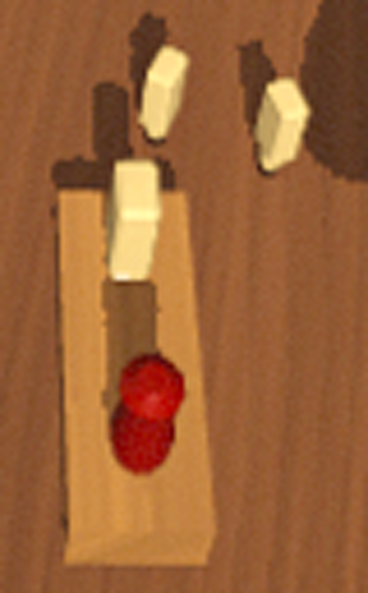

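View pics/t_pot.png

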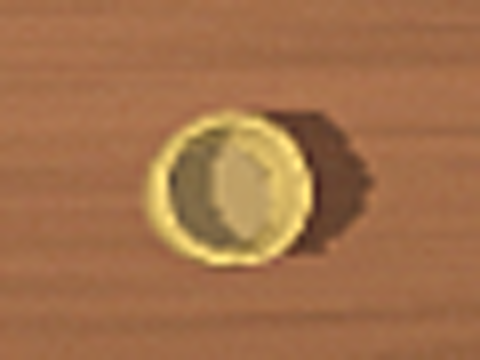

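```bash
cat > h.py <<'E'
import numpy as np, cv2
from cell import bot
def ray(name,uv,z):
    c=bot.camera_model(name);K=c["intrinsics"];E=c["extrinsics"]
    R,t=E[:3,:3],E[:3,3]; o=-R.T@t
    d=R.T@np.linalg.inv(K)@np.array([uv[0],uv[1],1.]); return o+d*(z-o[2])/d[2]
def proj(name,p):
    c=bot.camera_model(name);p=c["extrinsics"][:3]@np.append(p,1);p=c["intrinsics"]@p;return p[:2]/p[2]
def cr(p,off,f=8): return (np.array(p)+.5)/f-.5+np.array(off)
E
python3 - <<'E'
from h import *
np.set_printoptions(precision=4,suppress=True)
def show(n,pts,off,z):
    P=np.array([ray("top",cr(p,off),z) for p in pts]);print(n);print(P,P.mean(0));
    for i in range(len(P)):
        d=P[(i+1)%len(P)]-P[i];print(' len %.4f ang %.3f'%(np.hypot(*d[:2]),np.arctan2(d[1],d[0])))
show("stand",[(122,172),(512,88),(538,245),(150,328)],(110,225),.04)
show("stick",[(352,182),(423,150),(435,203),(365,215)],(110,225),.104)
show("look1",[(632,168),(702,190),(688,220),(622,200)],(110,225),.07)
show("look2",[(608,352),(658,322),(682,355),(630,385)],(110,225),.07)
show("burn",[(153,230)],(110,225),.112)
show("board",[(118,570),(614,543),(590,147),(97,170)],(235,160),.018)
show("fence",[(178,213),(512,197)],(235,160),.035)
show("railtop",[(92,105),(588,78),(592,145),(95,170)],(235,160),.038)
show("blank",[(232,283),(495,293),(490,440),(225,430)],(235,160),.028)
show("pot",[(150,188),(234,110),(312,188),(234,266)],(340,195),.034)
P=ray("side",(295.5,135),.034);print("side pot",P)
# side: stick top corners
for p in [(115,162),(158,160),(158,210),(112,208)]:
    print('side stick',ray("side",cr(p,(265,255),4.6),.104))
for p in [(60,192),(185,190),(213,540),(68,545)]:
    print('side stand',ray("side",cr(p,(265,255),4.6),.04))
c=bot.camera_model("top");print(-c["extrinsics"][:3,:3].T@c["extrinsics"][:3,3])
E
```

```text
stand
[[0.4394 0.3779 0.04  ]
 [0.4676 0.2397 0.04  ]
 [0.4125 0.2293 0.04  ]
 [0.3848 0.3657 0.04  ]] [0.4261 0.3032 0.04  ]
 len 0.1410 ang -1.369
 len 0.0561 ang -2.955
 len 0.1392 ang 1.771
 len 0.0559 ang 0.220
stick
[[0.433  0.2781 0.104 ]
 [0.4434 0.2546 0.104 ]
 [0.4258 0.2501 0.104 ]
 [0.422  0.2734 0.104 ]] [0.431  0.2641 0.104 ]
 len 0.0257 ang -1.155
 len 0.0181 ang -2.891
 len 0.0236 ang 1.730
 len 0.0119 ang 0.405
look1
[[0.438  0.1909 0.07  ]
 [0.4303 0.1667 0.07  ]
 [0.4201 0.1713 0.07  ]
 [0.4271 0.1942 0.07  ]] [0.4289 0.1808 0.07  ]
 len 0.0254 ang -1.879
 len 0.0112 ang 2.710
 len 0.0239 ang 1.273
 len 0.0113 ang -0.291
look2
[[0.3758 0.1981 0.07  ]
 [0.3858 0.1811 0.07  ]
 [0.3746 0.1728 0.07  ]
 [0.3647 0.1903 0.07  ]] [0.3752 0.1856 0.07  ]
 len 0.0196 ang -1.040
 len 0.0139 ang -2.497
 len 0.0202 ang 2.083
 len 0.0135 ang 0.607
burn
[[0.4176 0.3416 0.112 ]] [0.4176 0.3416 0.112 ]
 len 0.0000 ang 0.000
board
[[ 0.4804  0.0256  0.018 ]
 [ 0.4883 -0.1527  0.018 ]
 [ 0.6334 -0.1483  0.018 ]
 [ 0.6273  0.0324  0.018 ]] [ 0.5574 -0.0608  0.018 ]
 len 0.1785 ang -1.5
[... 527 characters left out ...]
5296 -0.0135  0.028 ]] [ 0.5539 -0.0625  0.028 ]
 len 0.0949 ang -1.622
 len 0.0534 ang 3.083
 len 0.0950 ang 1.521
 len 0.0535 ang -0.059
pot
[[ 0.5122 -0.2844  0.034 ]
 [ 0.5397 -0.3154  0.034 ]
 [ 0.5116 -0.3414  0.034 ]
 [ 0.4843 -0.3125  0.034 ]] [ 0.5119 -0.3134  0.034 ]
 len 0.0414 ang -0.846
 len 0.0383 ang -2.396
 len 0.0397 ang 2.329
 len 0.0396 ang 0.788
side pot [ 0.5062 -0.3044  0.034 ]
side stick [0.4428 0.256  0.104 ]
side stick [0.4259 0.2513 0.104 ]
side stick [0.4229 0.2729 0.104 ]
side stick [0.4409 0.276  0.104 ]
side stand [0.465  0.2409 0.04  ]
side stand [0.4111 0.2278 0.04  ]
side stand [0.3826 0.3694 0.04  ]
side stand [0.4364 0.3833 0.04  ]
[ 0.3977 -0.0172  1.1721]
```

```bash
python3 - <<'E'
import cv2
s=cv2.imread("pics/side0.png")
def crop(im,x0,y0,w,h,f,n): cv2.imwrite(n,cv2.resize(im[y0:y0+h,x0:x0+w],None,fx=f,fy=f,interpolation=cv2.INTER_CUBIC))
crop(s,210,115,110,115,5,"pics/s_jig.png")
E
```

```text
(no output)
```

View pics/s_jig.png

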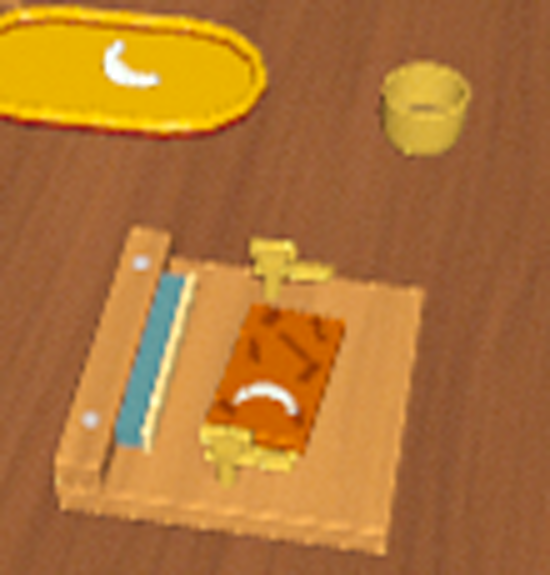

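```bash
python3 - <<'E'
from h import *
np.set_printoptions(precision=4,suppress=True)
print("pot top",ray("top",cr((236,186),(340,195)),.034),"side",ray("side",cr((426,86),(210,115),5),.034))
print("side fence",[ray("side",cr(p,(210,115),5),.035) for p in [(195,274),(149,450)]])
s=bot.read_state()
bot.line_to([.25,.45,.23],v=.3)
bot.move_pose([.4335,.264,.19],[np.pi,0,.2+np.pi/2])
s=bot.read_state();print(s["time"],s["ee_pos"],s["orientation"],s["force"])
cv2.imwrite("pics/w1.png",bot.capture("wrist"))
E
```

```text
pot top [ 0.5126 -0.3147  0.034 ] side [ 0.5106 -0.32    0.034 ]
side fence [array([ 0.6113, -0.1198,  0.035 ]), array([0.6038, 0.0125, 0.035 ])]
1.8417 [0.4331 0.265  0.19  ] [ 3.1416 -0.0002  1.7735] [0.5326 0.2504 0.0371]
```

View pics/w1.png

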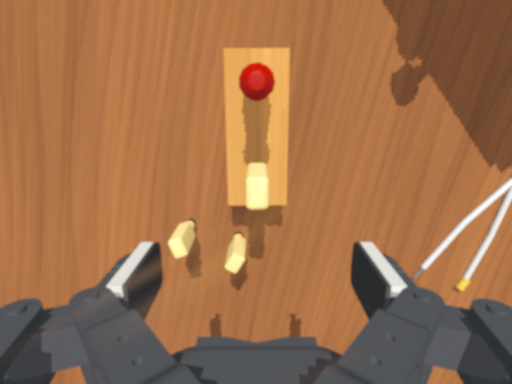

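```bash
python3 - <<'E'
import cv2
s=cv2.imread("pics/w1.png")
cv2.imwrite("pics/w1c.png",cv2.resize(s[150:220,215:300],None,fx=8,fy=8,interpolation=cv2.INTER_CUBIC))
E
```

```text
(no output)
```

View pics/w1c.png

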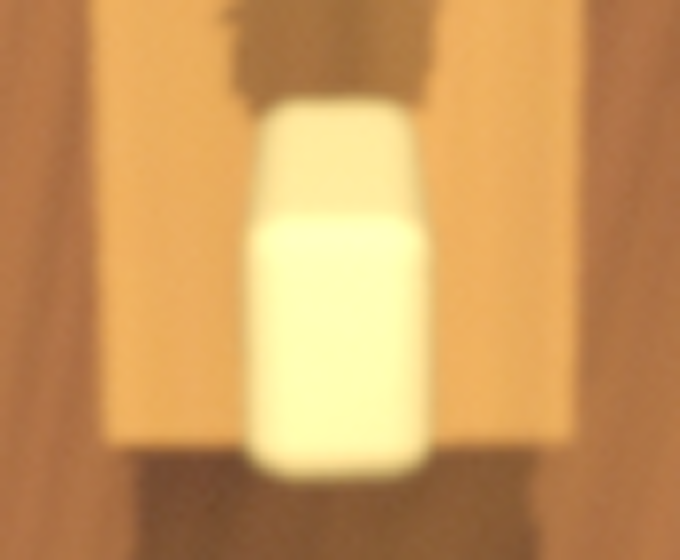

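```bash
cat >> h.py <<'E'
def wray(uv,z,ee,rpy):
    from scipy.spatial.transform import Rotation as Ro
    c=bot.camera_model("wrist");K=c["intrinsics"];T=c["tool_from_camera"];R=Ro.from_euler("xyz",rpy).as_matrix()
    o=np.array(ee)+R@T[:3,3]; d=R@T[:3,:3]@np.linalg.inv(K)@np.array([uv[0],uv[1],1.]); return o+d*(z-o[2])/d[2]
E
python3 - <<'E'
from h import *
s=bot.read_state()
for p in [(338,347),(247,347),(430,347),(338,215),(338,480)]: print(wray(cr(p,(215,150)),.104,s["ee_pos"],s["orientation"]).round(4))
E
```

```text
[0.4337 0.2666 0.104 ]
[0.4253 0.2649 0.104 ]
[0.4421 0.2683 0.104 ]
[0.4311 0.279  0.104 ]
[0.4363 0.2536 0.104 ]
```

```bash
python3 - <<'E'
from h import *
np.set_printoptions(precision=4,suppress=True)
y=.2+np.pi/2
bot.line_to([.4336,.2655,.055],v=.12,f_stop=8)
s=bot.read_state();print(s["time"],s["ee_pos"],s["force"])
bot.close(90)
s=bot.read_state();print(s["time"],s["ee_pos"],s["force"],s["ft_torque"],s["gripper_width"])
bot.line_to([.4336,.2655,.20],v=.15)
s=bot.read_state();print(s["time"],s["ee_pos"],s["force"],s["gripper_width"])
cv2.imwrite("pics/w2.png",bot.capture("wrist"));cv2.imwrite("pics/s2.png",bot.capture("side"))
E
```

```text
3.1667 [0.4338 0.2656 0.0555] [ 0.5594  0.1389 -0.1955]
3.7917 [0.4337 0.2655 0.0552] [-0.2332 -0.7581  5.2116] [-0.1026  0.1361 -0.0344] 0.017161185175151156
4.9083 [0.4333 0.2653 0.1993] [ 0.6282  0.7056 -0.7393] 0.01732464328644219
```

View pics/w2.png

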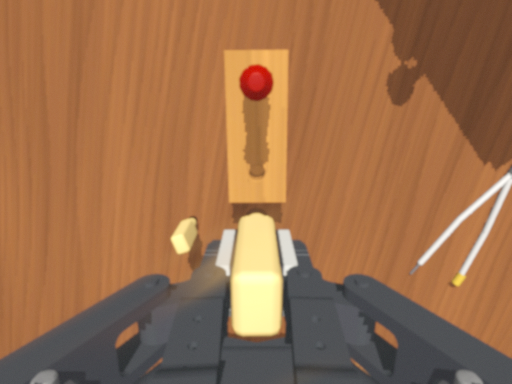

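View pics/s2.png

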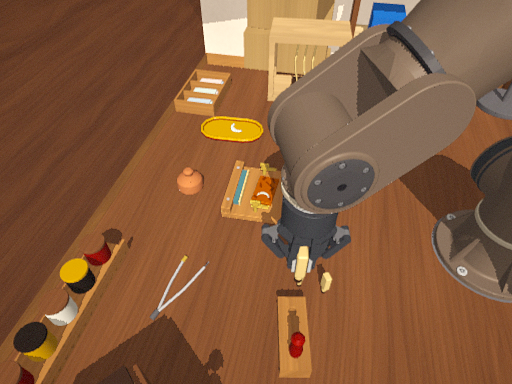

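```bash
python3 - <<'E'
from h import *
np.set_printoptions(precision=4,suppress=True)
O=[np.pi,0,.036+np.pi/2]
bot.move_pose([.512,-.316,.16],O)
s=bot.read_state();print(s["time"],s["ee_pos"],s["force"])
bot.hold(.1)
cv2.imwrite("pics/w3.png",bot.capture("wrist"));cv2.imwrite("pics/t3.png",bot.capture("top"));cv2.imwrite("pics/s3.png",bot.capture("side"))
E
```

```text
7.1167 [ 0.5124 -0.3151  0.1601] [ 0.71    0.1117 -1.192 ]
```

View pics/w3.png

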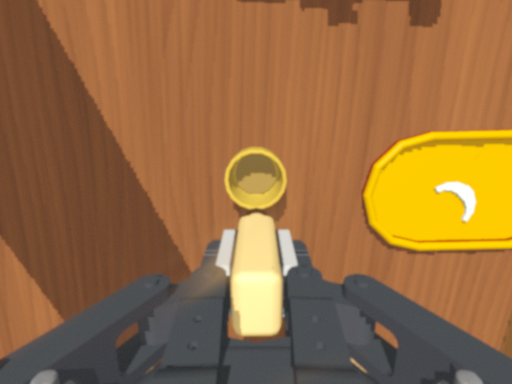

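View pics/s3.png

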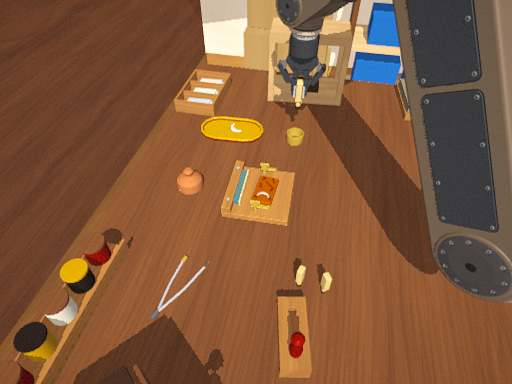

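```bash
python3 - <<'E'
from h import *
np.set_printoptions(precision=4,suppress=True)
s=bot.read_state()
for p in [(256,178.5),(225,178.5),(287,178.5),(256,147),(256,210)]: print(wray(p,.034,s["ee_pos"],s["orientation"]))
E
```

```text
[ 0.5126 -0.3131  0.034 ]
[ 0.4856 -0.3141  0.034 ]
[ 0.5395 -0.3121  0.034 ]
[ 0.5116 -0.2856  0.034 ]
[ 0.5136 -0.3421  0.034 ]
```

```bash
python3 - <<'E'
from h import *
np.set_printoptions(precision=4,suppress=True)
bot.line_to([.5126,-.3140,.054],v=.1,f_stop=6)
bot.hold(.4)
s=bot.read_state();print(s["time"],s["ee_pos"],s["force"])
cv2.imwrite("pics/s4.png",bot.capture("side")[90:190,220:380])
bot.line_to([.5126,-.3140,.16],v=.12)
O=[np.pi,0,.036+np.pi/2]
bot.move_pose([.500,-.063,.15],O)   # near side of blank
s=bot.read_state();print(s["time"],s["ee_pos"],s["orientation"],s["force"])
cv2.imwrite("pics/w5.png",bot.capture("wrist"));cv2.imwrite("pics/s5.png",bot.capture("side"));cv2.imwrite("pics/t5.png",bot.capture("top"))
im=cv2.imread("pics/s4.png");cv2.imwrite("pics/s4.png",cv2.resize(im,None,fx=4,fy=4))
E
```

```text
8.975 [ 0.5127 -0.314   0.0541] [ 0.3704 -0.3237 -0.12  ]
11.05 [ 0.5005 -0.0638  0.15  ] [3.1411 0.0003 1.6064] [-0.9824 -0.0597 -0.8093]
```

View pics/s4.png

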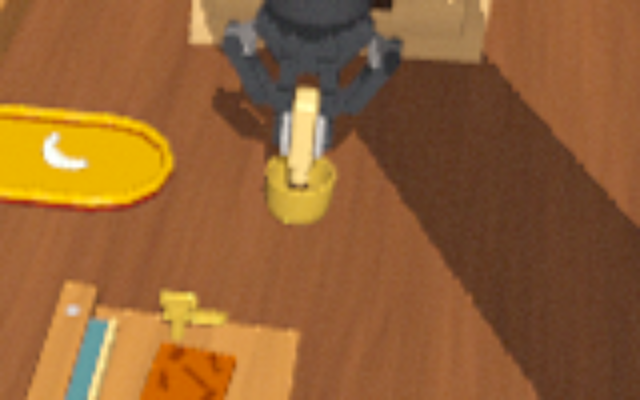

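View pics/w5.png

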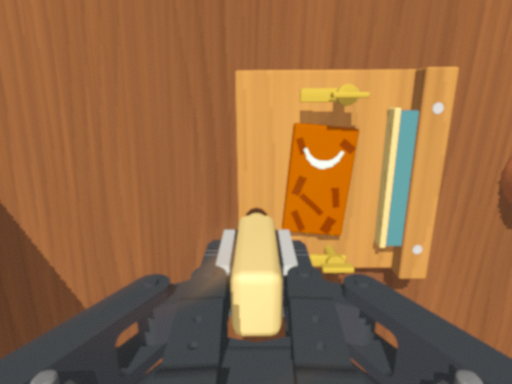

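View pics/s5.png

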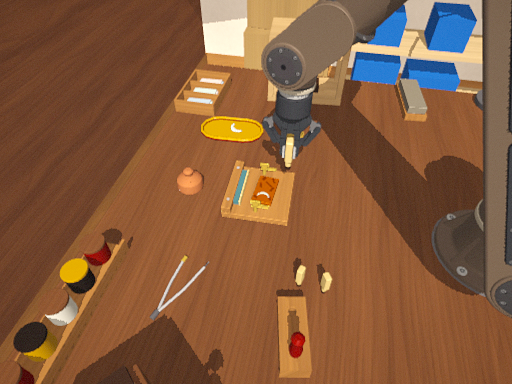

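```bash
python3 - <<'E'
import cv2
s=cv2.imread("pics/w5.png")
cv2.imwrite("pics/w5c.png",cv2.resize(s[90:255,270:430],None,fx=3.6,fy=3.6,interpolation=cv2.INTER_CUBIC))
E
```

```text
(no output)
```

View pics/w5c.png

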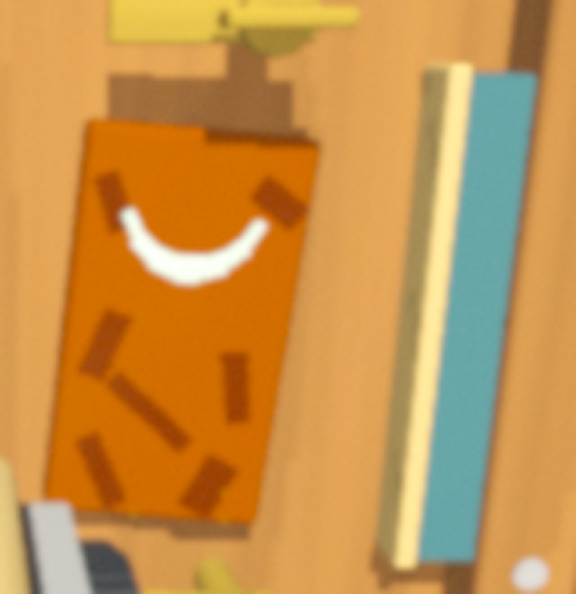

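```bash
python3 - <<'E'
from h import *
np.set_printoptions(precision=4,suppress=True)
s=bot.read_state()
def W(pts,z):
    return np.array([wray(cr(p,(270,90),3.6),z,s["ee_pos"],s["orientation"]) for p in pts])
B=W([(90,120),(319,145),(253,524),(48,500)],.028);print(B,B.mean(0))
F=W([(446,64),(395,569)],.035);print(F,F.mean(0))
F2=W([(473,64),(420,569)],.035);print(F2)
for A,i,j in((B,3,0),(B,2,1),(F,1,0)): d=A[j]-A[i];print(np.hypot(*d[:2]),np.arctan2(d[1],d[0])-np.pi/2)
print((B[0]+B[3])/2)
E
```

```text
[[ 0.5305 -0.013   0.028 ]
 [ 0.583  -0.0168  0.028 ]
 [ 0.578  -0.1107  0.028 ]
 [ 0.5263 -0.106   0.028 ]] [ 0.5545 -0.0616  0.028 ]
[[ 0.6063  0.0021  0.035 ]
 [ 0.6122 -0.1185  0.035 ]] [ 0.6093 -0.0582  0.035 ]
[[ 0.6122  0.0023  0.035 ]
 [ 0.6184 -0.1183  0.035 ]]
0.09311888974934499 -0.044624148128913355
0.0940787142802858 -0.05320946315430186
0.1207154219646949 0.04925594502937569
[ 0.5284 -0.0595  0.028 ]
```

```bash
cat >> h.py <<'E'
U=np.array([np.cos(.04),np.sin(.04),0]);V=np.array([-np.sin(.04),np.cos(.04),0]);FM=np.array([.6095,-.058,0])
def jp(x,z,lat=-.002): return list(FM+U*x+V*lat+[0,0,z])
E
python3 - <<'E'
from h import *
np.set_printoptions(precision=4,suppress=True)
bot.line_to(jp(-.105,.10),v=.15)
bot.line_to(jp(-.105,.060),v=.06,f_stop=5)
bot.hold(.3)
s=bot.read_state();print(s["time"],s["ee_pos"],s["force"],s["ft_torque"])
for x in(-.09,-.075,-.066):
    r=bot.line_to(jp(x,.060),v=.04,f_stop=6)
    s=bot.read_state();print(r,s["time"],s["ee_pos"],s["force"],s["force"]@U)
bot.hold(.3);s=bot.read_state();print(s["force"]@U,s["force"])
cv2.imwrite("pics/w6.png",bot.capture("wrist"));cv2.imwrite("pics/s6.png",bot.capture("side"));cv2.imwrite("pics/t6.png",bot.capture("top"))
im=cv2.imread("pics/s6.png")[140:240,205:315];cv2.imwrite("pics/s6c.png",cv2.resize(im,None,fx=5,fy=5,interpolation=cv2.INTER_CUBIC))
E
```

```text
12.8 [ 0.5048 -0.0642  0.0602] [-0.1062 -1.1588 -0.1917] [ 0.0197  0.0071 -0.0392]
False 13.325 [ 0.5197 -0.0635  0.0599] [ 0.7055 -0.5974  0.6084] 0.6810492029360158
False 13.85 [ 0.5347 -0.063   0.0599] [ 0.576   0.1291 -0.4747] 0.5806814633974615
False 14.225 [ 0.5438 -0.0626  0.06  ] [-0.6785  0.2644 -0.9257] -0.6673960273026776
0.24292370155667006 [0.2293 0.345  0.0909]
```

View pics/w6.png

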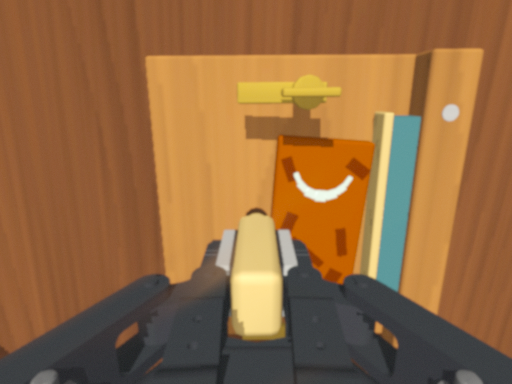

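View pics/s6c.png

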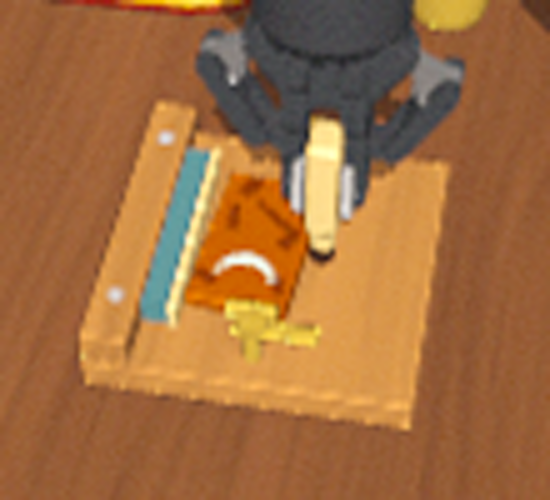

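```bash
cat >> h.py <<'E'
def favg(n=20,dt=.02):
    f=[];p=[];t=[]
    for _ in range(n):
        bot.hold(dt);s=bot.read_state();f.append(s["force"]);p.append(s["ee_pos"]);t.append(s["ft_torque"])
    return np.mean(f,0),np.std(f,0),np.mean(p,0),np.mean(t,0),s["time"]
E
python3 - <<'E'
from h import *
np.set_printoptions(precision=4,suppress=True)
for x in(-.066,-.063,-.061,-.059,-.057):
    bot.line_to(jp(x,.060),v=.03)
    f,sd,p,t,T=favg(15);print(x,T,"Fu %.2f Fv %.2f Fz %.2f"%(f@U,f@V,f[2]),sd[0],"u %.4f"%((p-FM)@U),p[2],t)
    if f@U<-7: break
cv2.imwrite("pics/w7.png",bot.capture("wrist"));cv2.imwrite("pics/t7.png",bot.capture("top"))
E
```

```text
-0.066 15.175 Fu -0.00 Fv 0.07 Fz -0.15 0.4677718507992401 u -0.0660 0.059999149232831055 [-0.0031 -0.0011  0.0016]
-0.063 15.675 Fu -0.14 Fv 0.01 Fz -0.26 0.3911150172154714 u -0.0629 0.059990145477027926 [ 0.0015 -0.0057  0.007 ]
-0.061 16.175 Fu -0.24 Fv -0.46 Fz -0.31 0.4258544780831992 u -0.0610 0.05997442301778784 [-0.0841  0.1172 -0.0003]
-0.059 16.675 Fu -1.80 Fv -0.93 Fz -0.08 0.6340801114288209 u -0.0591 0.05997401328531052 [-0.1891  0.3714 -0.002 ]
-0.057 17.175 Fu -4.98 Fv -1.42 Fz 1.60 0.48891999874805114 u -0.0574 0.059940374584929505 [-0.3195  1.0133 -0.0244]
```

View pics/w7.png

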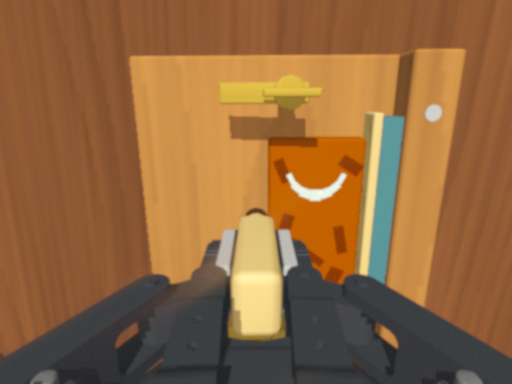

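```bash
python3 - <<'E'
from h import *
np.set_printoptions(precision=4,suppress=True)
x=-.057;Fprev=-4.98
for i in range(5):
    x+=min(.0013,max(-.001,(8.3+Fprev)/1.35/1000))
    bot.line_to(jp(x,.060),v=.02)
    f,sd,p,t,T=favg(20);Fprev=f@U;print(x,T,"Fu %.2f Fv %.2f Fz %.2f"%(f@U,f@V,f[2]),"u %.4f"%((p-FM)@U),p[2],t)
    if abs(Fprev+8.3)<.3: break
cv2.imwrite("pics/w8.png",bot.capture("wrist"));cv2.imwrite("pics/t8.png",bot.capture("top"));cv2.imwrite("pics/s8.png",bot.capture("side"))
print(bot.read_state()["ee_pos"],bot.read_state()["orientation"],bot.read_state()["gripper_width"])
im=cv2.imread("pics/w8.png")[40:310,210:480];cv2.imwrite("pics/w8c.png",cv2.resize(im,None,fx=2.2,fy=2.2,interpolation=cv2.INTER_CUBIC))
im=cv2.imread("pics/s8.png")[140:240,205:315];cv2.imwrite("pics/s8c.png",cv2.resize(im,None,fx=5,fy=5,interpolation=cv2.INTER_CUBIC))
E
```

```text
-0.0557 17.8583 Fu -6.81 Fv -1.82 Fz 2.97 u -0.0565 0.059916544156803676 [-0.3975  1.3634 -0.0084]
-0.054596963500623034 18.4417 Fu -8.56 Fv -1.78 Fz 4.30 u -0.0558 0.05989508453954527 [-0.4832  1.7498 -0.0093]
[ 0.5539 -0.0621  0.0599] [-3.1389 -0.0004  1.607 ] 0.016873800152448944
```

View pics/w8c.png

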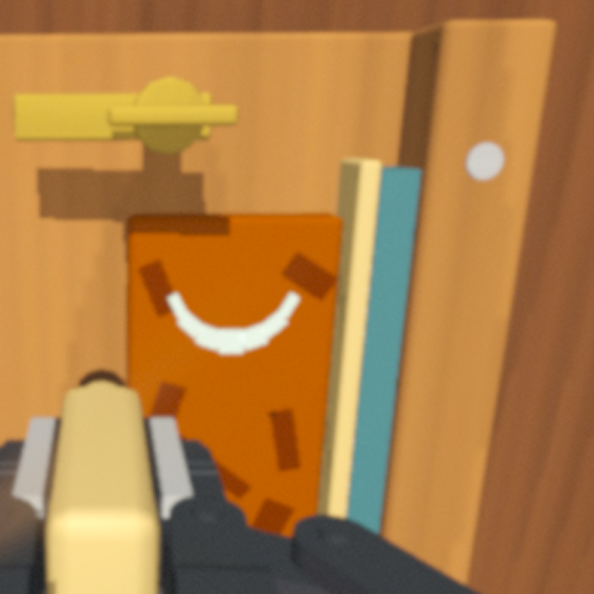

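View pics/s8c.png

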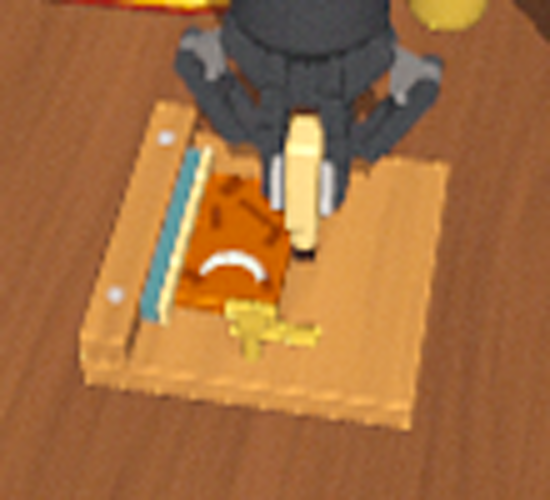

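```bash
python3 - <<'E'
import cv2,numpy as np
a=cv2.imread("pics/w5.png")[85:165,350:450];b=cv2.imread("pics/w8.png")[95:175,340:440]
f=lambda i:cv2.resize(i,None,fx=7,fy=7,interpolation=cv2.INTER_CUBIC)
cv2.imwrite("pics/c5.png",f(a));cv2.imwrite("pics/c8.png",f(b))
E
```

```text
(no output)
```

View pics/c5.png

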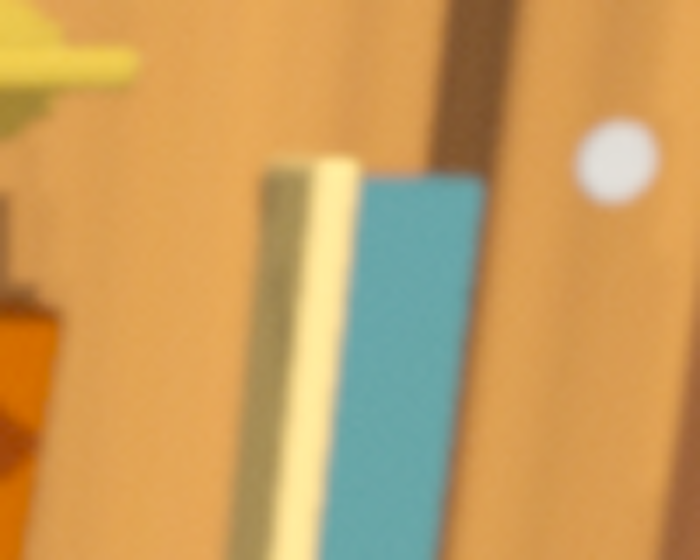

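View pics/c8.png

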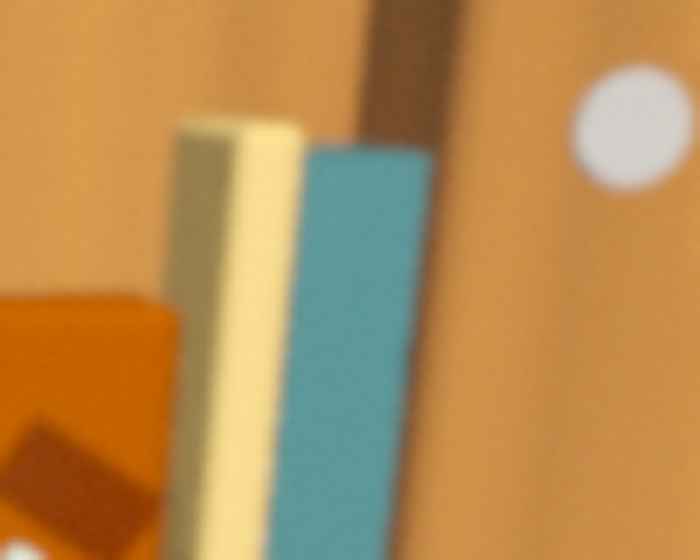

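```bash
python3 - <<'E'
from h import *
np.set_printoptions(precision=4,suppress=True)
s=bot.read_state()
e5=([.5005,-.0638,.15],[3.1411,.0003,1.6064]); e8=(s["ee_pos"],s["orientation"])
print(s["time"],s["force"])
def m(off,e,pts):
    for n,p,z in pts:
        P=wray(cr(p,off,7),z,*e); q=P-FM; print(n,P,"u %.4f v %.4f"%(q@U,q@V))
m((350,85),e5,[("near",(312,180),.035),("near",(275,520),.035),("far",(358,180),.035),("far",(321,520),.035),("spR",(485,180),.035),("spR",(440,520),.035),("rail",(517,10),.038),("screw",(617,160),.038)])
print()
m((340,95),e8,[("near",(235,150),.035),("near",(200,520),.035),("far",(300,150),.035),("far",(268,520),.035),("spR",(430,155),.035),("spR",(390,520),.035),("rail",(460,10),.038),("screw",(633,127),.038)])
E
```

```text
18.5917 [-8.2832 -2.7962  4.2946]
near [0.6073 0.0005 0.035 ] u 0.0002 v 0.0585
near [ 0.609  -0.0382  0.035 ] u 0.0003 v 0.0198
far [0.6125 0.0006 0.035 ] u 0.0053 v 0.0585
far [ 0.6144 -0.038   0.035 ] u 0.0057 v 0.0198
spR [0.6267 0.0011 0.035 ] u 0.0196 v 0.0584
spR [ 0.6283 -0.0375  0.035 ] u 0.0196 v 0.0198
rail [0.6256 0.0192 0.038 ] u 0.0191 v 0.0765
screw [0.6395 0.0039 0.038 ] u 0.0324 v 0.0606

near [0.6122 0.0009 0.035 ] u 0.0051 v 0.0588
near [ 0.6133 -0.0268  0.035 ] u 0.0051 v 0.0310
far [0.617  0.0011 0.035 ] u 0.0098 v 0.0588
far [ 0.6185 -0.0266  0.035 ] u 0.0103 v 0.0310
spR [0.6265 0.0011 0.035 ] u 0.0194 v 0.0584
spR [ 0.6279 -0.0263  0.035 ] u 0.0197 v 0.0310
rail [0.6257 0.0113 0.038 ] u 0.0190 v 0.0686
screw [0.6395 0.0037 0.038 ] u 0.0324 v 0.0604
```

```bash
python3 - <<'E'
from h import *
np.set_printoptions(precision=4,suppress=True)
x=-.0546
for z in (.0603,.0606,.0609):
    bot.line_to(jp(x,z),v=.02)
    f,sd,p,t,T=favg(12);print(z,T,"Fu %.2f Fv %.2f Fz %.2f"%(f@U,f@V,f[2]),"u %.4f v %.4f"%((p-FM)@U,(p-FM)@V),p[2],t)
    if f[2]<1.5: break
s=bot.read_state();cv2.imwrite("pics/w9.png",bot.capture("wrist"));print(s["ee_pos"],s["orientation"])
b=cv2.imread("pics/w9.png")[95:175,340:440];cv2.imwrite("pics/c9.png",cv2.resize(b,None,fx=7,fy=7,interpolation=cv2.INTER_CUBIC))
E
```

```text
0.0603 19.0417 Fu -6.57 Fv -1.90 Fz 0.67 u -0.0555 v -0.0019 0.060000578498407786 [-0.4315  1.3319 -0.0201]
[ 0.5541 -0.0621  0.06  ] [-3.1394 -0.0004  1.6069]
```

View pics/c9.png

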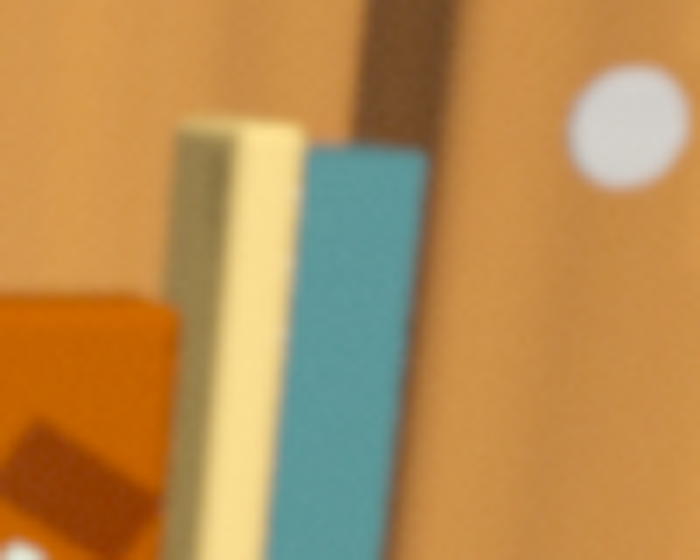

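```bash
python3 - <<'E'
from h import *
np.set_printoptions(precision=4,suppress=True)
for x,z,l in ((-.0538,.0604,-.0022),(-.0531,.0605,-.0023),(-.0526,.0606,-.0023)):
    bot.line_to(jp(x,z,l),v=.02)
    f,sd,p,t,T=favg(15);print(x,z,T,"Fu %.2f Fv %.2f Fz %.2f"%(f@U,f@V,f[2]),"u %.4f v %.4f"%((p-FM)@U,(p-FM)@V),p[2],t)
    if f@U<-8.1: break
s=bot.read_state();cv2.imwrite("pics/w10.png",bot.capture("wrist"));print(s["ee_pos"],s["orientation"],s["gripper_width"])
b=cv2.imread("pics/w10.png")[95:175,340:440];cv2.imwrite("pics/c10.png",cv2.resize(b,None,fx=7,fy=7,interpolation=cv2.INTER_CUBIC))
E
```

```text
-0.0538 0.0604 19.5917 Fu -6.69 Fv -1.28 Fz 0.01 u -0.0548 v -0.0020 0.06001409897767706 [-0.3228  1.3735  0.0142]
-0.0531 0.0605 20.0917 Fu -7.36 Fv -1.21 Fz -0.13 u -0.0543 v -0.0020 0.06002721923170855 [-0.2717  1.4877 -0.0035]
-0.0526 0.0606 20.5917 Fu -7.69 Fv -1.15 Fz -0.24 u -0.0540 v -0.0020 0.06005897399872437 [-0.2879  1.5963  0.006 ]
[ 0.5556 -0.0622  0.06  ] [-3.138  -0.0008  1.6069] 0.01712552537025917
```

View pics/c10.png

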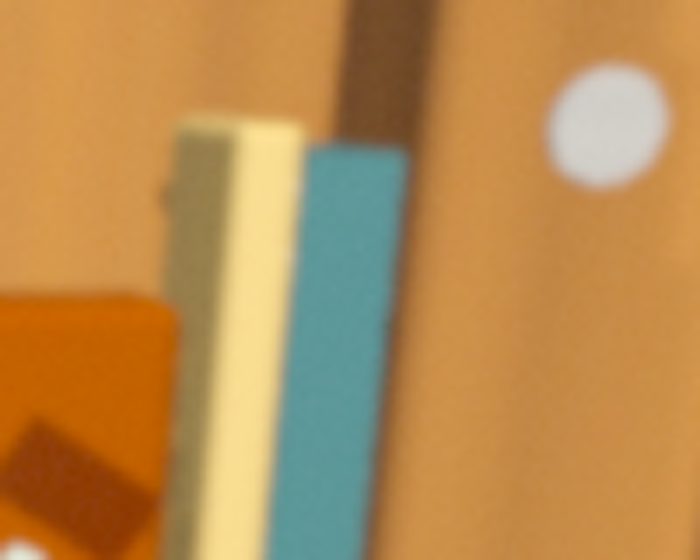

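View pics/w10.png

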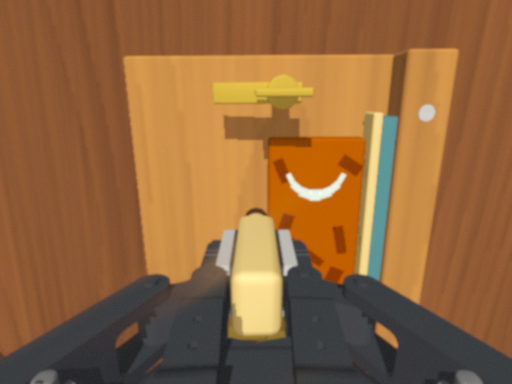

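```bash
python3 - <<'E'
from h import *
np.set_printoptions(precision=4,suppress=True)
for x,z,l in ((-.0517,.0607,-.0024),):
    bot.line_to(jp(x,z,l),v=.02)
    f,sd,p,t,T=favg(20);print(x,z,T,"Fu %.2f Fv %.2f Fz %.2f"%(f@U,f@V,f[2]),"u %.4f v %.4f"%((p-FM)@U,(p-FM)@V),p[2],t)
s=bot.read_state();cv2.imwrite("pics/w11.png",bot.capture("wrist"));print(list(s["ee_pos"]),list(s["orientation"]),s["gripper_width"])
cv2.imwrite("pics/t11.png",bot.capture("top"));cv2.imwrite("pics/s11.png",bot.capture("side"))
b=cv2.imread("pics/w11.png")[95:175,340:440];cv2.imwrite("pics/c11.png",cv2.resize(b,None,fx=7,fy=7,interpolation=cv2.INTER_CUBIC))
b=cv2.imread("pics/w11.png")[120:290,255:405];cv2.imwrite("pics/d11.png",cv2.resize(b,None,fx=3.5,fy=3.5,interpolation=cv2.INTER_CUBIC))
E
```

```text
-0.0517 0.0607 21.225 Fu -8.39 Fv -0.89 Fz -0.23 u -0.0533 v -0.0020 0.06008496810939355 [-0.2564  1.7545  0.0061]
[np.float64(0.5563261765749584), np.float64(-0.06216939367445137), np.float64(0.06007655593942814)] [np.float64(-3.1375127042160216), np.float64(-0.000928814439370873), np.float64(1.6069567275738468)] 0.016954016474363526
```

View pics/c11.png

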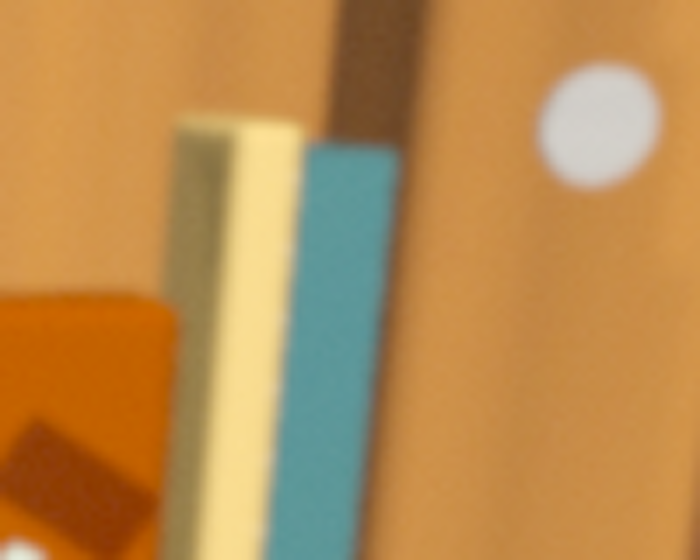

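View pics/d11.png

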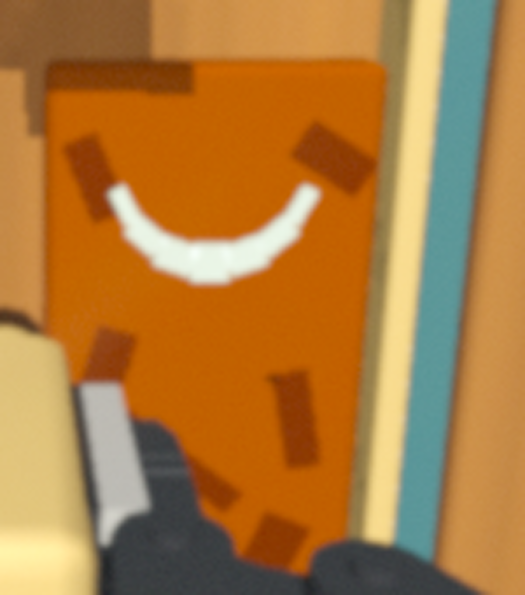

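View pics/s11.png

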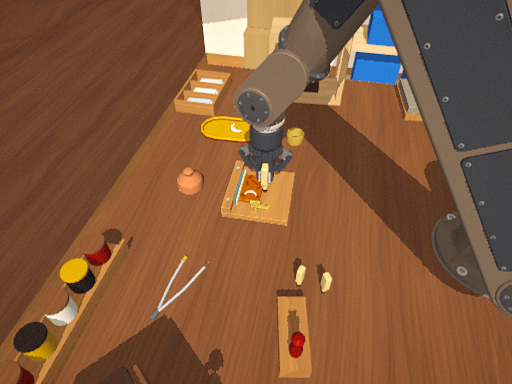

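View pics/t11.png

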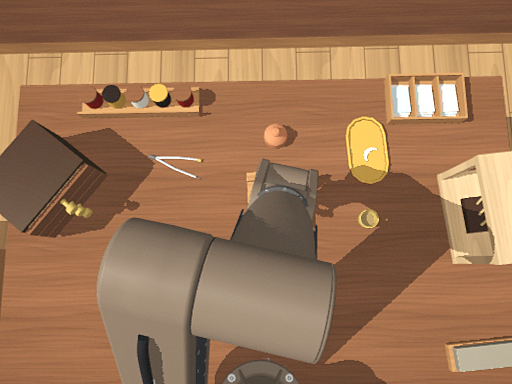

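```bash
python3 - <<'E'
from h import *
np.set_printoptions(precision=4,suppress=True)
e=([.5563262,-.0621694,.0600766],[-3.1375,-.0009288,1.606957])
def m(off,f,pts):
    for n,p,z in pts:
        P=wray(cr(p,off,f),z,*e); q=P-FM; print(n,"u %.4f v %.4f"%(q@U,q@V))
m((340,95),7,[("near",(235,150),.035),("near",(197,520),.035),("far",(301,150),.035),("far",(268,520),.035),("spR",(397,155),.035),("spR",(358,520),.035),("rail",(427,10),.038),("screw",(600,127),.038)])
m((255,120),3.5,[("bfar",(384,90),.028),("bfar",(349,535),.028),("bnear",(46,90),.028),("bnear",(46,300),.028)])
f,sd,p,t,T=favg(10);print(T,f@U,f@V,f[2])
E
```

```text
near u 0.0075 v 0.0586
near u 0.0073 v 0.0308
far u 0.0124 v 0.0586
far u 0.0128 v 0.0308
spR u 0.0195 v 0.0582
spR u 0.0197 v 0.0308
rail u 0.0191 v 0.0684
screw u 0.0325 v 0.0603
bfar u 0.0067 v 0.0425
bfar u 0.0076 v -0.0360
bnear u -0.0463 v 0.0427
bnear u -0.0461 v 0.0079
21.5417 -8.44527680215491 -1.1129214878192992 -0.7114757583891036
```

```bash
python3 - <<'E'
from h import *
print(bot.job_done()); s=bot.read_state();print(s["time"],s["force"],s["gripper_width"])
E
```

```text
the job is handed in; nothing more can be done
None
the job is handed in; nothing more can be done
```

I handed the job in at about 21.5 s, with the arm still gripping the stick and pressing the blank against the fence. No verdict was reported.

- **Stick and dip:** I took the full-size stick from the stand. I held the foot in the pot for 0.4 s, at about 19 mm below the rim by arm position. The side picture shows it inside the mouth. In the last pictures the pot is still upright.
- **Push:** I pushed the middle of the blank's near edge until it closed on the fence, centred between the clamps.
- **Final push:** It measures 8.4 N along the jig. The wrist camera puts the sponge squeezed by about 7.0–7.3 mm of its 14 mm, so the camera and the force reading agree.
- **Flush fit:** The blank's far edge is parallel to the strip within what the camera can resolve, about 0.002 rad.
- **One disagreement on the way:** My first reading was 8.6 N, but the camera showed only about 4.7 mm of squeeze. The stick was also pressing down with about 4 N. I raised it 0.3 mm, which cleared the downward load, and pressed on.
- **Left over:** About 1 N of sideways force remains at the tip.
- **Bystanders:** The last side and top pictures show no visible change in the other things on the bench. The arm hides part of the view.
- **Not checked:** A force reading after hand-in was refused.

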